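# Make up the stamping kit and the pencil kit

## Robot

A 6-joint arm with a two-finger parallel gripper is mounted at the origin on a cart in front of the work surface, level with it; the furniture and walls round the work are solid. World frame = base frame: x ahead of the robot, y to its left, z up, the work surface at z = 0. Lengths are in m, angles in rad, forces in N, time in s.
With the tool pointing down it reaches from about 0.3 to 0.825 m from the base axis. Payload 5.4 kg.
Tool frame: the origin (TCP) lies between the finger pads; the fingertips stand 14 mm ahead of it and the grasp point (between the pads) lies 5 mm behind it; z points along the fingers, y is the line along which they close (so a half turn about z gives the same grasp; the last joint's range is limited). The gripper opens to 92 mm and grips with 3 to 60 N. Pads are 20 mm wide; open, the fingers measure 128 mm over their backs; the gripper's body (75 mm by 189 mm) begins 69 mm behind the grasp point.
Start: joints at [-1.451, 0.158, 1.597, -0, 1.386, -0.21], TCP at [0.186, -0.544, 0.204] pointing down, gripper open.
Joint ranges: [-2.91, 2.91], [-0.94, 2.29], [0.18, 2.7], [-1.29, 4.43], [0.17, 2.64], [-3, 3]. Speed limits (rad/s): [2.57, 2.57, 3.14, 3.14, 3.14, 3.14].

## Interface

Orientations are given as a unit quaternion [x, y, z, w].
In Python, from rig import sensors, imaging, order gives the robot as it stands.
- The arm moves only by the tool inch_along, called after ">>>" as name(argument=value, ...), one argument or row to a line, values as JSON. Schema: {"type":"object","properties":{"steps":{"type":"string"},"jaw":{"type":"number"},"only":{"type":"string"},"quiet":{"type":"boolean"},"lines":{"type":"string"}},"required":["steps"],"additionalProperties":false}. steps is a string of 1 to 10 rows, one to a line, with the numbers parted by spaces; each row has 6 numbers: dx, dy, dz in fractions of the full range, 1 being 0.5 m, then a rotation vector rx, ry, rz in parts of the range, where 1.0 means 4 rad; each row is the pose to reach, as a shift and turn from the pose commanded when the call began, along the tool's axes at that moment; what a row does not reach only later rows make up. A row lasts 1/8 s, in which the tool goes at most 0.0625 m and 0.188 rad, less where a joint would pass 70% of its speed; a pose out of reach is approached as far as the arm can. jaw is the finger opening in m, set as the call begins (left out keeps the last). The fingers move at their own pace and stop on an object; the grip force is fixed at half the most. Time passes only in rows, so rows that do not move let the fingers close. The tool returns the time, the measured TCP pose, the force, the opening and the grip force at its end. only (a regular expression) keeps the lines of the reply that match it, lines (a string "A,B") keeps lines A to B, and quiet returns only ok. No shift or turn number may pass 1 either way. Input that does not fit is refused with a message, and nothing moves.
- sensors.get_state(): the state, without advancing time (a new reading comes with each control period).
- imaging.grab_frame(name): name is "scene" or "top" or "wrist"; returns the picture (420x560x3 uint8, red, green, blue); there is no depth.
- imaging.calibration(name): a dict with "fx", "fy", "cx", "cy" (pixels), "cam_to_world" (4x4, takes a point from camera to world coordinates). Camera axes: x right, y down, z forward; pixel columns grow to the right and rows downward; lengths in m; the calibration is good to about 2 mm. A picture is of the moment at which its call begins: read the wrist's pose just before it. calibration takes no time and is no camera call; for the wrist camera it gives the pose at the moment of the call.
- order.sign_off(): hands the job in; it is judged then, once.
The state is a dict: "t": time; "joint_pos": joint angles; "joint_velocities": joint speeds; "joint_efforts": joint torques, N m; "eef_pos": TCP position; "tool_rot": TCP orientation; "contact_force": force on the tool from outside, world axes, zero at the start; "ft_torque": the same for the moment, N m; "opening": finger opening in m; "grip_force": force on a finger pad.
Only numpy, scipy, OpenCV 4.12 (cv2) and the standard library are available. Lean on these libraries where they do the work, as an engineer would, in place of code of your own. Each camera call takes 0.05 s, during which the arm holds its last target. There are 200 camera calls.

## Task

Make up two desk kits from the row of stationery. The stamping kit goes in the three-pocket tray: the ink pad tin lying flat in its long end pocket, the wooden hand stamp standing on its face in the middle pocket, and the ink bottle upright in the other end pocket. The pencil kit goes in the two-pocket tray: the eraser lying flat in the longer pocket and the brass sharpener standing upright in the shorter one; everything sits down on its pocket floor, and the matchbox, stapler and hourglass stay where they are.

Things in the scene. Friction and masses are not known exactly. Their poses are not given: they have to be found in the camera images.
- tray_three: larger of two low dark wooden trays, 112 x 290 mm, fixed. Pockets in a row along its y, each 100 mm in x: long end pocket (114 mm in y, centre y +82 mm), middle (70 mm, centre y -15 mm), other end (84 mm, centre y -97 mm). Pocket floors 7 mm above the desk, rim 13 mm; walls 6 mm, dividers 5 mm thick. Origin: centre in plan, at desk level; z up, x the short side (away from the robot at yaw 0)
- tray_two: smaller tray of the same make, 112 x 161 mm, fixed. Two pockets along its y, each 100 mm in x: longer (88 mm in y, centre y +30.5 mm), shorter (56 mm, centre y -46.5 mm). Floors 7 mm above the desk, rim 13 mm; walls 6 mm, divider 5 mm thick. Origin: centre in plan, at desk level; z up, x the short side (away from the robot at yaw 0)
- stamp_tin: flat dark green ink pad tin with a closed lid (the lid does not open here), 61 mm along its x, 90 mm along its y, 17 mm high, about 90 g. Origin: centre of the underside, z up. Grasp from above across the 61 mm.
- wooden_stamp: hand stamp of turned brown wood standing on its face: round foot 38 mm across and 16 mm high, a waist 24 mm across up to 26 mm, then a knob up to 30 mm across; 74 mm high in all, about 50 g. Origin: centre of the underside, z (its axis) up. Grasp the knob from above, 45 to 55 mm above the underside.
- ink_bottle: squat dark blue eight-sided ink bottle with a black screw cap, 52 mm across and 58 mm high in all; the glass body is 42 mm high, the cap 34 mm across; about 110 g in all. Origin: centre of the underside, z up. Grasp the glass body across its width.
- sharpener: round brass pencil sharpener, a small drum 29 mm across and 25 mm high standing on its flat end, about 60 g. Origin: centre of the underside, z up.
- eraser: eraser in a card sleeve, 22 mm along its x (20 mm solid), 54 mm along its y, 12 mm high, about 20 g, lying flat. Origin: centre of the underside, z up. Grasp across the 22 mm.
- match_box: closed matchbox with a red top, 36 x 56 x 15 mm, in the row with the stock; not part of either kit. Origin: centre of the underside.
- stapler: desk stapler, dark red over black, 37 mm wide, 144 mm long (along its y), 53 mm high, standing to the left of the work; not to be moved. Origin: centre of the underside.
- hourglass: sand timer in a turned wooden frame, 56 mm across and 100 mm high, standing to the right of the work; not to be moved. Origin: centre of the underside.

How it is judged:
At the end, for the whole second after the job is handed in: Each of the five things rests on the floor of its own pocket (underside within 3.5 mm of it, tilt under 0.12 rad), anywhere inside the pocket's walls, at rest (under 20 mm/s and 0.2 rad/s). Matchbox, stapler and hourglass are within 20 mm of where they stood (x of stamp_tin in the frame of tray_three between -0.024 and 0.024 m and y of stamp_tin in the frame of tray_three between 0.0665 and 0.0975 m and z of stamp_tin in the frame of tray_three between 0.004 and 0.0105 m and angle between each of stamp_tin, wooden_stamp, ink_bottle, eraser, sharpener's own z axis and vertical below 0.12 rad and linear speed of each of stamp_tin, wooden_stamp, ink_bottle, eraser, sharpener below 0.02 m/s and angular speed of each of stamp_tin, wooden_stamp, ink_bottle, eraser, sharpener below 0.2 rad/s and x of wooden_stamp in the frame of tray_three between -0.036 and 0.036 m and y of wooden_stamp in the frame of tray_three between -0.0345 and 0.0045 m and z of wooden_stamp in the frame of tray_three between 0.004 and 0.0105 m and x of ink_bottle in the frame of tray_three between -0.028 and 0.028 m and y of ink_bottle in the frame of tray_three between -0.1165 and -0.0775 m and z of ink_bottle in the frame of tray_three between 0.004 and 0.0105 m and x of eraser in the frame of tray_two between -0.042 and 0.042 m and y of eraser in the frame of tray_two between -0.0055 and 0.0665 m and z of eraser in the frame of tray_two between 0.004 and 0.0105 m and x of sharpener in the frame of tray_two between -0.038 and 0.038 m and y of sharpener in the frame of tray_two between -0.063 and -0.03 m and z of sharpener in the frame of tray_two between 0.004 and 0.0105 m and distance of each of match_box, stapler, hourglass from where it was at the start of the episode below 0.02 m); the robot touches nothing.
It fails at once if the matchbox is pushed or carried more than 30 mm from its place (distance of match_box from where it was at the start of the episode above 0.03 m).
It fails at once if the stapler is pushed or carried more than 30 mm from its place (distance of stapler from where it was at the start of the episode above 0.03 m).
It fails at once if the hourglass is pushed or carried more than 30 mm from its place (distance of hourglass from where it was at the start of the episode above 0.03 m).
It also fails if it takes over 128 s, if anything falls off the work surface, if the arm or the gripper's body presses on something with over 40 N, if the wrist force passes 120 N, or if a joint passes its speed limit or range.

## Working session

There is one attempt and no reset: what is moved stays moved. The work goes in short steps, Python scripts to look and compute and a tool call to move; the robot and the scene stay as the last step left them, time stands still between calls to the robot, and variables do not carry over. Pictures are saved under pics/ and viewed, at most 14 in all, crops included, and the job is handed in when it is done.

```bash
mkdir -p pics; ls; python3 - <<'E'
from rig import sensors, imaging
import cv2,numpy as np
s=sensors.get_state();print(s['t'],s['eef_pos'],s['tool_rot'],s['opening'])
for n in ("scene","top"):
    cv2.imwrite(f"pics/{n}0.png",cv2.resize(imaging.grab_frame(n)[:,:,::-1],(800,600),interpolation=cv2.INTER_CUBIC))
    c=imaging.calibration(n);print(n,c['fx'],c['fy'],c['cx'],c['cy']);print(np.round(c['cam_to_world'],3))
c=imaging.calibration('wrist');print(c)
E
```

```text
pics
0.0 [ 0.18612591 -0.54334605  0.20269857] [ 9.86432822e-01  1.64162550e-01  5.10540124e-05 -9.70449453e-04] 0.09188881268533679
scene 379.4354467841008 379.4354467841008 279.90558857007454 216.78148440216665
[[-0.833 -0.319  0.452  0.045]
 [-0.553  0.51  -0.659  0.723]
 [-0.02  -0.799 -0.601  0.691]
 [ 0.     0.     0.     1.   ]]
top 487.8542526787943 487.8542526787943 275.49707283430484 204.4184137924476
[[-1.000e-03 -9.970e-01  7.500e-02  4.130e-01]
 [-1.000e+00  2.000e-03  4.000e-03  3.000e-03]
 [-4.000e-03 -7.500e-02 -9.970e-01  1.507e+00]
 [ 0.000e+00  0.000e+00  0.000e+00  1.000e+00]]
{'fx': 316.108189577899, 'fy': 316.108189577899, 'cx': 276.56230523301303, 'cy': 212.121471220497, 'cam_to_world': array([[ 0.32372016, -0.90379317, -0.27993422,  0.2651857 ],
       [-0.94615078, -0.30984821, -0.09376984, -0.51687343],
       [-0.00198858,  0.29521517, -0.95542872,  0.38404089],
       [ 0.        ,  0.        ,  0.        ,  1.        ]])}
```

View pics/top0.png

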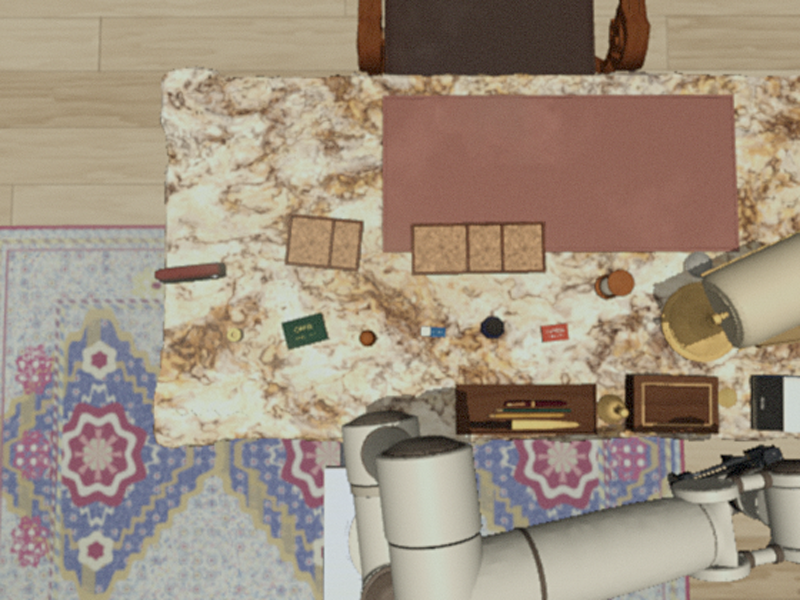

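View pics/scene0.png

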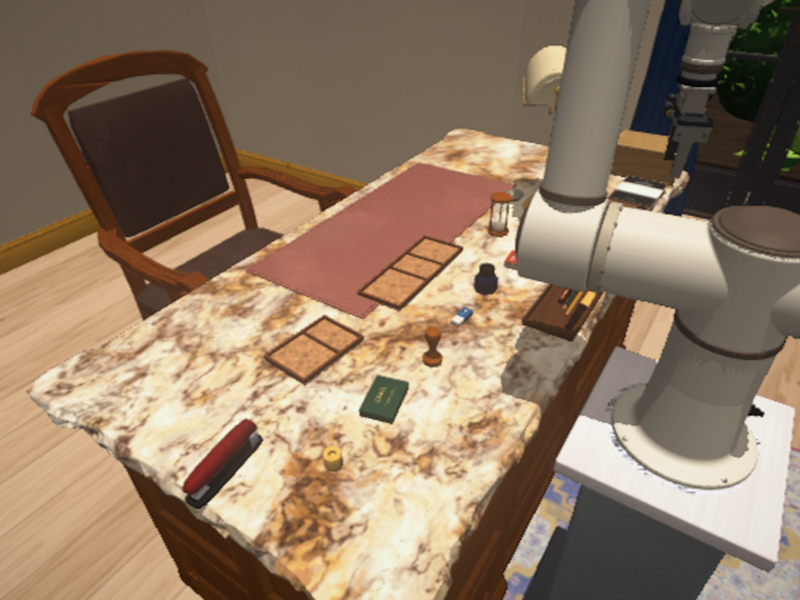

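The top view (800x600) shows tray_two with corners near (289,214), (363,220), (359,270), (286,265), and tray_three near (412,225), (544,222), (546,271), (413,274). Both have the long pocket on the left (+y). The row is sharpener (235,334), tin (305,331), stamp (368,338), eraser (433,332), bottle (492,327) and matchbox (554,333). The hourglass is at (613,284), with a lamp on the right near (690,320).

In the scene view the sharpener is at (332,458), the tin at (384,398), the stamp foot at (432,358), the eraser at (462,316), the bottle at (486,280) and the lamp head at (545,75).

```bash
cat > h.py <<'E'
import numpy as np
from rig import sensors, imaging
from scipy.spatial.transform import Rotation as R
def ray(c,u,v):
    T=np.array(c['cam_to_world']); d=T[:3,:3]@[(u-c['cx'])/c['fx'],(v-c['cy'])/c['fy'],1]; return T[:3,3],d
def plane(c,u,v,z):
    o,d=ray(c,u,v); return o+d*(z-o[2])/d[2]
def tri(*rays):
    A=np.zeros((3,3));b=np.zeros(3)
    for o,d in rays:
        d=d/np.linalg.norm(d);P=np.eye(3)-np.outer(d,d);A+=P;b+=P@o
    p=np.linalg.solve(A,b);return p,max(np.linalg.norm(np.cross(p-o,d/np.linalg.norm(d))) for o,d in rays)
def proj(c,p):
    T=np.linalg.inv(c['cam_to_world']);q=T[:3,:3]@p+T[:3,3];return c['fx']*q[0]/q[2]+c['cx'],c['fy']*q[1]/q[2]+c['cy']
def goto(x,y,z,yaw):
    """shift & rotvec in tool axes to reach downward pose; yaw = world angle of the closing line (mod pi)"""
    s=sensors.get_state();Rt=R.from_quat(s['tool_rot']);p=s['eef_pos']
    best=None
    for k in (-1,0,1,2):
        Rg=R.from_matrix(np.array([[np.sin(yaw+k*np.pi),np.cos(yaw+k*np.pi),0],[-np.cos(yaw+k*np.pi),np.sin(yaw+k*np.pi),0],[0,0,-1]]))
        w=(Rt.inv()*Rg).as_rotvec()
        if best is None or np.linalg.norm(w)<np.linalg.norm(best): best=w
    print('shift',np.round(Rt.inv().apply(np.array([x,y,z])-p),4),'rot',np.round(best,3),'q6',round(s['joint_pos'][5],2),'t',s['t'])
E
python3 - <<'E'
from h import *
t=imaging.calibration('top');s=imaging.calibration('scene')
k=.7
for n,u,v in [('t2a',289,214),('t2b',363,220),('t2c',359,270),('t2d',286,265),('t3a',412,225),('t3b',544,222),('t3c',546,271),('t3d',413,274),('sh',235,334),('tin',305,331),('stamp',368,338),('er',433,332),('bot',492,327),('mb',554,333),('hg',613,284),('stp',190,272)]:
    print(n,np.round(plane(t,u*k,v*k,.015),3))
for n,a,b in [('sh',(235,334),(332,455)),('tin',(305,331),(384,396)),('er',(433,332),(462,315)),('lamphead',(690,320),(545,75))]:
    print(n,*tri(ray(t,a[0]*k,a[1]*k),ray(s,b[0]*k,b[1]*k)))
E
```

```text
t2a [0.694 0.236 0.015]
t2b [0.681 0.076 0.015]
t2c [0.572 0.084 0.015]
t2d [0.583 0.242 0.015]
t3a [ 0.67  -0.03   0.015]
t3b [ 0.676 -0.315  0.015]
t3c [ 0.569 -0.318  0.015]
t3d [ 0.563 -0.032  0.015]
sh [0.435 0.349 0.015]
tin [0.441 0.199 0.015]
stamp [0.426 0.065 0.015]
er [ 0.439 -0.074  0.015]
bot [ 0.449 -0.2    0.015]
mb [ 0.436 -0.333  0.015]
hg [ 0.541 -0.461  0.015]
stp [0.568 0.448 0.015]
sh [0.43468562 0.34843204 0.0179302 ] 0.00029182051672757163
tin [0.44128272 0.19986278 0.01239599] 7.712623279507274e-05
er [ 0.43831455 -0.07474267  0.0103571 ] 0.0004717904556810255
lamphead [ 0.45872538 -0.46156908  0.39181965] 0.008677484144922233
```

```bash
sed -i 's/\[np.sin(yaw+k\*np.pi),np.cos/[-np.sin(yaw+k*np.pi),np.cos/; s/\[-np.cos(yaw+k\*np.pi),np.sin/[np.cos(yaw+k*np.pi),np.sin/' h.py; grep -n Rg= h.py; python3 - <<'E'
from h import *
goto(.34,-.2,.28,-np.pi/2);goto(.52,0.0,.30,-np.pi/2)
E
```

```text
20:        Rg=R.from_matrix(np.array([[-np.sin(yaw+k*np.pi),np.cos(yaw+k*np.pi),0],[np.cos(yaw+k*np.pi),np.sin(yaw+k*np.pi),0],[0,0,-1]]))
shift [ 0.2568 -0.2752 -0.0766] rot [-0.002 -0.     0.33 ] q6 -0.21 t 0.1
shift [ 0.4919 -0.4062 -0.0963] rot [-0.002 -0.     0.33 ] q6 -0.21 t 0.1
```

The manual's scale: shifts go in shares of 0.5 m and turns go in shares of 4 rad. Converting my numbers, 0.45 m / 0.5 = 0.9, 0.4 m / 0.5 = 0.8, 0.33 rad / 4 = 0.0825.

>>> inch_along(
  steps="0.12 -0.12 -0.04 0 0 0.025\n0.2 -0.2 -0.08 0 0 0.05\n0.28 -0.3 -0.12 0 0 0.0825\n0.36 -0.38 -0.154 0 0 0.0825\n0.44 -0.46 -0.154 0 0 0.0825\n0.514 -0.55 -0.154 0 0 0.0825\n0.6 -0.6 -0.16 0 0 0.0825\n0.7 -0.66 -0.18 0 0 0.0825\n0.8 -0.71 -0.19 0 0 0.0825\n0.9 -0.76 -0.19 0 0 0.0825",
)

```text
t: 1.35
eef_pos: [0.4901, -0.0371, 0.299]
tool_rot: [1.0, 0.0, 0.0, 0.0]
contact_force: [0.6, -0.6, -0.4]
opening: 0.0916
grip_force: 0.0
```

>>> inch_along(
  steps="0.08 0 0 0 0 0\n0.08 0 0 0 0 0\n0.08 0 0 0 0 0",
)

```text
t: 1.72
eef_pos: [0.5281, -0.0389, 0.2983]
tool_rot: [1.0, -0.0, -0.001, -0.0]
contact_force: [0.5, 0.3, -0.1]
opening: 0.0917
grip_force: 0.0
```

```bash
cat > shot.py <<'E'
import sys,cv2,json
from h import *
n=sys.argv[1];c=imaging.calibration('wrist');i=imaging.grab_frame('wrist')
c['cam_to_world']=c['cam_to_world'].tolist();json.dump(c,open(f'pics/{n}.json','w'))
cv2.imwrite(f'pics/{n}_raw.png',i[:,:,::-1]);cv2.imwrite(f'pics/{n}.png',cv2.resize(i[:,:,::-1],(800,600),interpolation=cv2.INTER_CUBIC))
s=sensors.get_state();print(s['t'],s['eef_pos'],np.round(s['joint_pos'],2))
E
python3 shot.py w1
```

```text
1.775 [ 0.52804009 -0.03904387  0.29868927] [-0.3  -0.01  1.59 -0.    1.56  1.27]
```

View pics/w1.png

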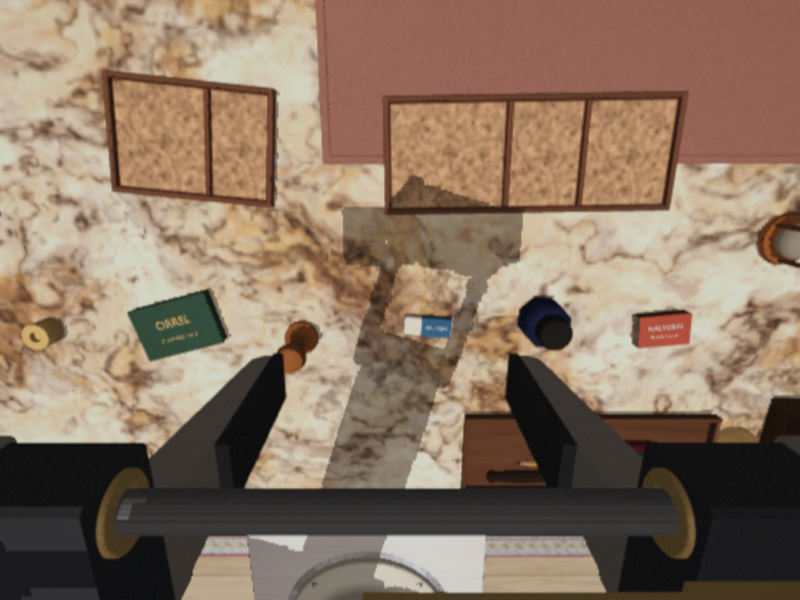

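w1 shows the whole scene:

| Thing | Pixel position |
|---|---|
| tray_two outer corners | (105,71), (275,90), (272,206), (114,189) |
| tray_three outer corners | (385,96), (686,93), (668,208), (387,213) |
| Sharpener top | (36,336) |
| Tin top | corners (129,306), (210,290), (224,342), (149,360) |
| Stamp knob / foot | (290,358) / (302,335) |
| Eraser | (428,327) |
| Bottle cap | (554,332) |
| Matchbox | (662,329) |

I'll take a second view shifted in y.

In the tool's units: -0.12 m / 0.5 = -0.24, -0.06 m / 0.5 = -0.12.

>>> inch_along(
  steps="0 -0.12 0 0 0 0\n0 -0.24 0 0 0 0\n0 -0.24 0 0 0 0\n0 -0.24 0 0 0 0",
)

```text
t: 2.28
eef_pos: [0.5285, 0.0804, 0.2991]
tool_rot: [1.0, -0.0, 0.0, 0.0]
contact_force: [-0.5, 0.2, 0.0]
opening: 0.092
grip_force: 0.0
```

```bash
python3 shot.py w2
```

```text
2.325 [0.52863735 0.07995078 0.29900353] [-0.08  0.01  1.57 -0.    1.56  1.5 ]
```

View pics/w2.png

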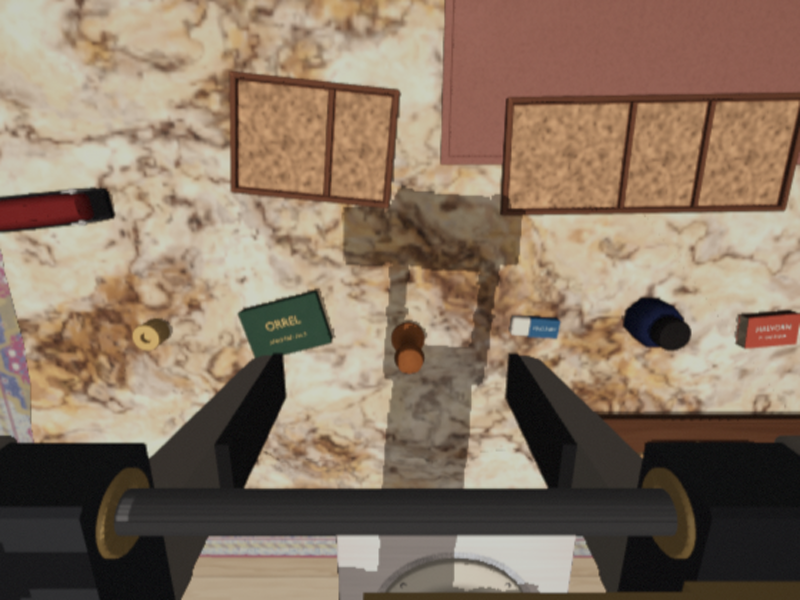

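w2 shows the same scene shifted:

| Thing | Pixel position |
|---|---|
| tray_two corners | (232,72), (399,91), (390,207), (231,191) |
| tray_three corners | (507,97), (784,209), (502,213) |
| Sharpener top | (148,337) |
| Tin top corners | (240,311), (319,290), (333,337) |
| Stamp knob top | (409,358) |
| Eraser | (535,327) |
| Bottle cap | (671,332) |

I'll view 3x enlarged crops of the row from both pictures.

```bash
python3 - <<'E'
import cv2,numpy as np
a=cv2.imread('pics/w1_raw.png');b=cv2.imread('pics/w2_raw.png')
r=lambda i,x0:cv2.resize(i[198:264,x0:x0+260],None,fx=3,fy=3,interpolation=cv2.INTER_CUBIC)
# rows: w1 x 0..260 ; w1 240..500 ; w2 80..340
cv2.imwrite('pics/row.png',np.vstack([r(a,0),r(a,240),r(b,80)]))
E
```

```text
(no output)
```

View pics/row.png

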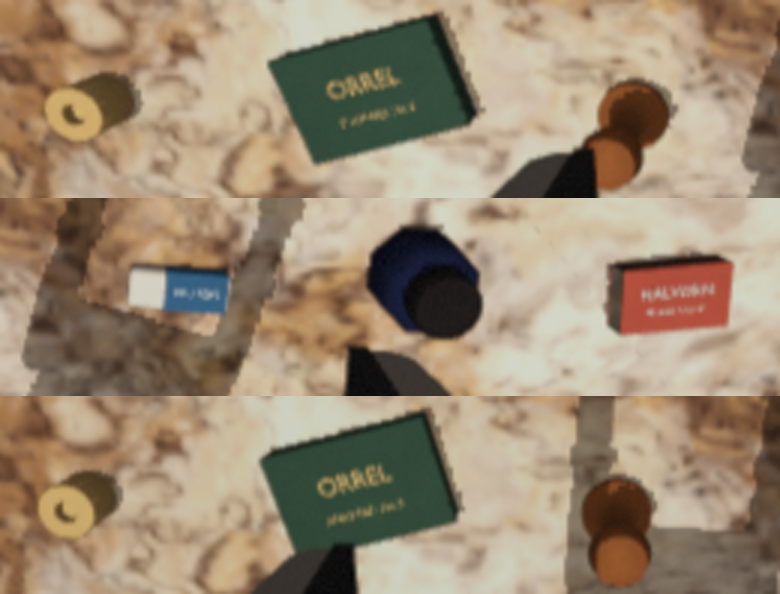

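The crops give these positions (crop pixels):

| Thing | w1 | w2 |
|---|---|---|
| Sharpener top | (73,114) | (67,513) |
| Tin top corners | (269,63), (436,15), (472,122), (317,162) | (261,461), (424,413), (457,517) |
| Knob top | (612,163) | (620,563) |
| Cap centre | (445,303) | — |
| Eraser top corners | (131,268), (227,272), (226,313), (131,306) | — |

```bash
cat > meas.py <<'E'
from h import *
import json
c1=json.load(open('pics/w1.json'));c2=json.load(open('pics/w2.json'))
A=lambda u,v:ray(c1,u/3,198+v/3); A2=lambda u,v:ray(c1,240+u/3,v/3+132); B=lambda u,v:ray(c2,80+u/3,66+v/3)
W1=lambda u,v:ray(c1,u*.7,v*.7);W2=lambda u,v:ray(c2,u*.7,v*.7)
f=lambda n,*r:print(n,*[np.round(q,4) for q in tri(*r)])
f('sharp',A(73,114),B(67,513))
f('tinTL',A(269,63),B(261,461));f('tinTR',A(436,15),B(424,413));f('tinBR',A(472,122),B(457,517))
f('knob',A(612,163),B(620,563))
f('cap',A2(445,303),W2(671,332))
f('eraser',A2(179,290),W2(535,327))
for n,a,b in [('t2 TL',(105,71),(232,72)),('t2 TR',(275,90),(399,91)),('t2 BR',(272,206),(390,207)),('t2 BL',(114,189),(231,191)),('t3 TL',(385,96),(507,97)),('t3 BR',(668,208),(784,209)),('t3 BL',(387,213),(502,213))]: f(n,W1(*a),W2(*b))
P=lambda r,z:np.round((r[0]+r[1]*(z-r[0][2])/r[1][2])[:2],4)
print('tin',[P(A(*p),.017) for p in((269,63),(436,15),(472,122),(317,162))])
print('er',[P(A2(*p),.012) for p in((131,268),(227,272),(226,313),(131,306))])
print('cap',P(A2(445,303),.058),P(W2(671,332),.058),'knob',P(A(612,163),.074),P(B(620,563),.074),'sh',P(A(73,114),.025),P(B(67,513),.025))
for n,a in [('t2 TL',(105,71)),('t2 TR',(275,90)),('t2 BR',(272,206)),('t2 BL',(114,189)),('t3 TL',(385,96)),('t3 TR',(686,93)),('t3 BR',(668,208)),('t3 BL',(387,213))]: print(n,P(W1(*a),.013))
E
python3 meas.py
```

```text
sharp [0.4332 0.347  0.0285] 0.0004
tinTL [0.457  0.2494 0.0169] 0.0002
tinTR [0.4783 0.1668 0.0018] 0.0002
tinBR [0.4231 0.1505 0.0121] 0.0006
knob [0.4208 0.0656 0.0621] 0.0007
cap [ 0.4468 -0.2016  0.0489] 0.0006
eraser [ 0.4379 -0.0756  0.0081] 0.0001
t2 TL [0.6944 0.2337 0.0092] 0.0001
t2 TR [0.6786 0.0761 0.0048] 0.0001
t2 BR [0.5701 0.0851 0.0152] 0.0001
t2 BL [0.5858 0.248  0.0045] 0.0006
t3 TL [ 6.739e-01 -2.930e-02  1.000e-04] 0.0
t3 BR [ 0.5676 -0.3162  0.0128] 0.0002
t3 BL [ 0.5626 -0.0307  0.0063] 0.0004
tin [array([0.4572, 0.2493]), array([0.4828, 0.1602]), array([0.4245, 0.1486]), array([0.4017, 0.2335])]
er [array([ 0.4515, -0.0501]), array([ 0.4493, -0.1002]), array([ 0.4263, -0.1005]), array([ 0.4303, -0.0502])]
cap [ 0.4496 -0.1983] [ 0.4509 -0.1955] knob [0.427  0.0625] [0.4254 0.066 ] sh [0.4323 0.3499] [0.4313 0.3492]
t2 TL [0.6937 0.2314]
t2 TR [0.6774 0.0742]
t2 BR [0.57   0.0857]
t2 BL [0.5868 0.2428]
t3 TL [ 0.6721 -0.0296]
t3 TR [ 0.6746 -0.314 ]
t3 BR [ 0.5678 -0.3161]
t3 BL [ 0.5629 -0.0308]
```

The measured heights and sizes agree with the text within pixel noise. The tin goes first.

```bash
python3 - <<'E'
from h import *
goto(.4416,.198,.10,.26)
E
```

```text
shift [-0.0873 -0.118   0.1989] rot [ 0.000e+00 -1.000e-03  1.309e+00] q6 1.5 t 2.325
```

In the tool's units: 0.199 m / 0.5 = 0.398, 0.18 m / 0.5 = 0.36, -1.832 rad / 4 = -0.458.

>>> inch_along(
  steps="-0.04 -0.06 0.04 0 0 -0.045\n-0.08 -0.12 0.08 0 0 -0.09\n-0.12 -0.18 0.12 0 0 -0.1375\n-0.174 -0.236 0.16 0 0 -0.1825\n-0.174 -0.236 0.2 0 0 -0.2275\n-0.174 -0.236 0.26 0 0 -0.275\n-0.174 -0.236 0.3 0 0 -0.32\n-0.174 -0.236 0.36 0 0 -0.365\n-0.174 -0.236 0.398 0 0 -0.4125\n-0.174 -0.236 0.398 0 0 -0.458",
  jaw=0.092,
)

```text
t: 3.58
eef_pos: [0.4409, 0.1973, 0.0979]
tool_rot: [0.608, 0.794, -0.001, -0.001]
contact_force: [0.2, 0.2, 0.5]
opening: 0.0916
grip_force: 0.0
```

```bash
python3 - <<'E'
from h import *
goto(.4416,.198,.023,.26)
E
python3 shot.py w3
```

```text
shift [0.0004 0.0012 0.0749] rot [-0.004 -0.     0.004] q6 -0.09 t 3.575
3.625 [0.44159858 0.19747723 0.09881288] [ 0.17  0.03  1.95 -0.    1.16 -0.1 ]
```

View pics/w3.png

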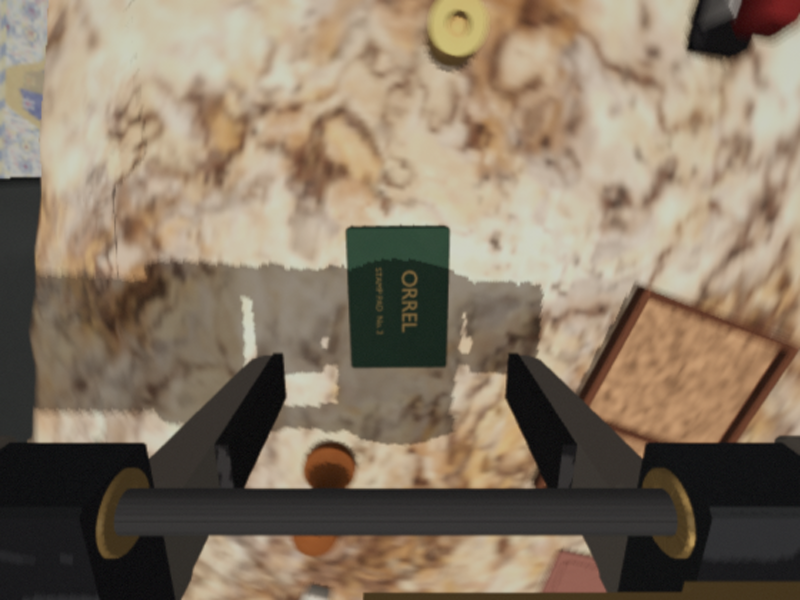

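w3 shows the tin square to the gripper, with its top spanning u 347–449 and v 226–367, centred between the fingers at u≈398. I'll descend and grip.

In the tool's units: 0.075 m / 0.5 = 0.15, 0.065 m / 0.5 = 0.13.

>>> inch_along(
  steps="0 0.002 0.08 0 0 0\n0 0.002 0.13 0 0 0\n0 0.002 0.15 0 0 0\n0 0.002 0.15 0 0 0\n0 0.002 0.15 0 0 0",
)

```text
t: 4.25
eef_pos: [0.4441, 0.1995, 0.026]
tool_rot: [0.609, 0.793, 0.001, 0.001]
contact_force: [0.5, -1.3, -0.6]
opening: 0.0919
grip_force: 0.0
```

>>> inch_along(
  steps="0 0 0 0 0 0\n0 0 0 0 0 0\n0 0 0 0 0 0\n0 0 0 0 0 0\n0 0 0 0 0 0\n0 0 0 0 0 0",
  jaw=0.04,
)

```text
t: 5.0
eef_pos: [0.4428, 0.1995, 0.0246]
tool_rot: [0.609, 0.793, -0.0, -0.0]
contact_force: [-0.7, 0.1, 0.2]
opening: 0.0399
grip_force: 0.0
```

>>> inch_along(
  steps="0 0 -0.06 0 0 0\n0 0 -0.14 0 0 0\n0 0 -0.14 0 0 0",
)

```text
t: 5.38
eef_pos: [0.4457, 0.2, 0.098]
tool_rot: [0.609, 0.793, 0.003, 0.002]
contact_force: [0.4, 0.2, -0.4]
opening: 0.04
grip_force: 0.0
```

```bash
python3 - <<'E'
from h import *
goto(.618,-.0906,.09,.013)
E
```

```text
shift [-0.3253  0.0914  0.0088] rot [ 0.007 -0.     0.248] q6 -0.09 t 5.375
```

The fingers closed to 40 mm with no grip force, so they missed the tin. I'll look.

```bash
python3 shot.py w4
```

```text
5.425 [0.44402001 0.19971863 0.09588176] [ 0.17  0.04  1.95 -0.    1.15 -0.09]
```

View pics/w4.png

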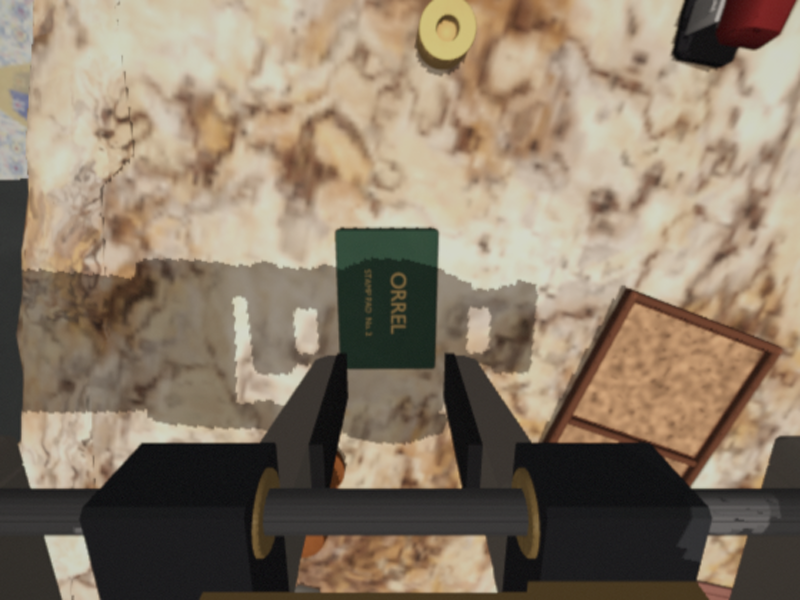

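w4 shows the tin unmoved, with its top at u 336–438 and v 228–368. I'll check where the TCP and the tin fall in this view.

```bash
python3 - <<'E'
from h import *
import json
s=sensors.get_state();Rt=R.from_quat(s['tool_rot']);p=np.array(s['eef_pos'])
for n in ('w3','w4'):
    c=json.load(open(f'pics/{n}.json'));print(n,[np.round(plane(c,u*.7,v*.7,.017),4) for u,v in ([(347,226),(449,226),(447,367),(353,367)] if n=='w3' else [(336,228),(438,228),(436,368),(341,368)])])
print('tcp pix',np.array(proj(c,p))/.7,'tips',[np.array(proj(c,p+Rt.apply([0,y,.014])))/.7 for y in(-.02,.02)],'tin ctr',np.array(proj(c,np.array([.4416,.198,.017])))/.7)
print(c['cam_to_world'],Rt.as_matrix(),p)
t=imaging.calibration('top')
print(np.round(plane(t,305*.7,331*.7,.017),4))
E
```

```text
w3 [array([0.4005, 0.2374, 0.017 ]), array([0.4573, 0.2528, 0.017 ]), array([0.4823, 0.1674, 0.017 ]), array([0.4247, 0.1517, 0.017 ])]
w4 [array([0.4004, 0.2377, 0.017 ]), array([0.4574, 0.2529, 0.017 ]), array([0.4814, 0.1676, 0.017 ]), array([0.423 , 0.1522, 0.017 ])]
tcp pix [392.08187816 361.23220466] tips [array([349.78170331, 348.88696051]), array([434.57233414, 348.78720516])] tin ctr [387.58302424 308.73077331]
[[0.966136717680407, 0.24482492829428967, 0.0814898597091817, 0.42273442250465953], [0.25796325776800244, -0.9236713913710737, -0.283348051703802, 0.280402852600502], [0.005899185659503469, 0.294774346319888, -0.9555486823601581, 0.2790874504641235], [0.0, 0.0, 0.0, 1.0]] [[-2.58049267e-01  9.66126899e-01  3.06453605e-03]
 [ 9.66131718e-01  2.58048878e-01  5.28596670e-04]
 [-2.80108627e-04  3.09714946e-03 -9.99995165e-01]] [0.44402001 0.19971863 0.09588176]
[0.4411 0.1992 0.017 ]
```

The tin, TCP and calibration all agree in plan. However, the fingertips in w3 and w4 sit about 27 mm further back along z than stated: the spacing between them implies tip z ≈ −13 mm relative to the TCP. That would explain closing above the tin. I'll check by touch with a guarded descent, fingers open.

In the tool's units: 0.078 m / 0.5 = 0.156, 0.074 m / 0.5 = 0.148.

>>> inch_along(
  steps="0 0 0 0 0 0\n0 0 0.06 0 0 0\n0 0 0.12 0 0 0\n0 0 0.14 0 0 0\n0 0 0.148 0 0 0\n0 0 0.156 0 0 0\n0 0 0.156 0 0 0",
  jaw=0.092,
)

```text
t: 6.3
eef_pos: [0.4433, 0.1996, 0.0172]
tool_rot: [0.609, 0.793, 0.0, 0.0]
contact_force: [-0.4, -0.5, -0.2]
opening: 0.0917
grip_force: 0.0
```

>>> inch_along(
  steps="0 0 0.006 0 0 0\n0 0 0.006 0 0 0",
)

```text
t: 6.55
eef_pos: [0.4429, 0.1996, 0.0138]
tool_rot: [0.609, 0.793, 0.0, 0.0]
contact_force: [1.1, -1.1, -0.0]
opening: 0.0924
grip_force: 0.0
```

>>> inch_along(
  steps="0 0 0.006 0 0 0\n0 0 0.006 0 0 0",
)

```text
t: 6.8
eef_pos: [0.4426, 0.1995, 0.0104]
tool_rot: [0.609, 0.793, -0.0, -0.0]
contact_force: [-0.8, -0.5, -0.1]
opening: 0.0918
grip_force: 0.0
```

There's no contact at z = 10 mm, where the stated tips would already be below the desk, so the tips really are higher. I'll continue down.

In the tool's units: 0.01 m / 0.5 = 0.02, 0.005 m / 0.5 = 0.01.

>>> inch_along(
  steps="0 0 0.01 0 0 0\n0 0 0.02 0 0 0\n0 0 0.02 0 0 0",
)

```text
t: 7.18
eef_pos: [0.4423, 0.1994, 0.0001]
tool_rot: [0.609, 0.793, -0.0, -0.0]
contact_force: [-0.2, 1.4, -0.2]
opening: 0.0919
grip_force: 0.0
```

>>> inch_along(
  steps="0 0 0.006 0 0 0\n0 0 0.006 0 0 0",
)

```text
t: 7.42
eef_pos: [0.4427, 0.1995, -0.0025]
tool_rot: [0.609, 0.793, -0.0, -0.0]
contact_force: [-0.0, -0.2, -0.3]
opening: 0.0924
grip_force: 0.0
```

>>> inch_along(
  steps="0 0 0.004 0 0 0\n0 0 0.004 0 0 0",
)

```text
t: 7.68
eef_pos: [0.4428, 0.1995, -0.0044]
tool_rot: [0.609, 0.793, -0.0, -0.0]
contact_force: [-0.8, 0.5, -0.4]
opening: 0.0919
grip_force: 0.0
```

```bash
python3 shot.py w5
```

```text
7.725 [ 0.44285774  0.19951398 -0.00432502] [ 0.17  0.21  1.99  0.    0.94 -0.09]
```

View pics/w5.png

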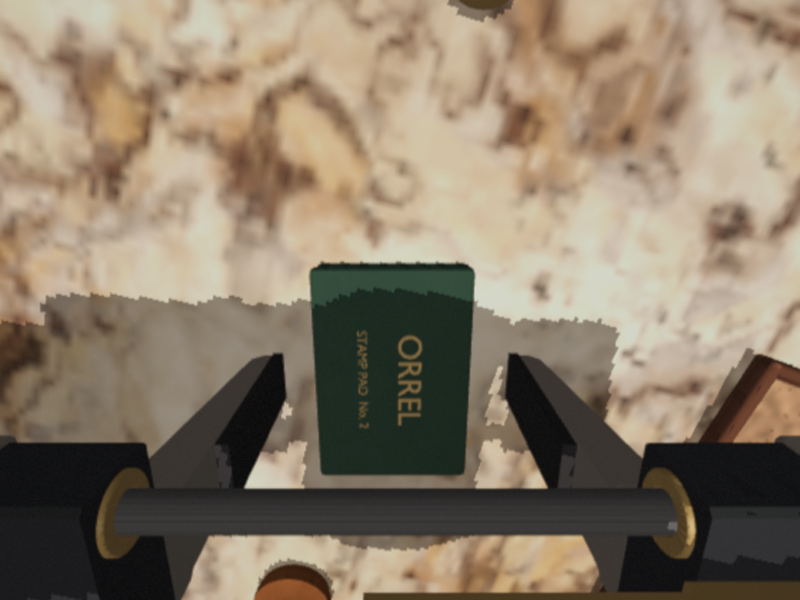

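w5 shows the tin (u 312–474) centred between the open fingers (inner edges 284 and 508), and the tip scale puts them just below the tin's top. So tip z ≈ TCP z + 13 mm. I'll go 5 mm lower and grip.

In the tool's units: 0.005 m / 0.5 = 0.01, 0.003 m / 0.5 = 0.006.

>>> inch_along(
  steps="0 0 0.006 0 0 0\n0 0 0.01 0 0 0\n0 0 0.01 0 0 0",
)

```text
t: 8.1
eef_pos: [0.4426, 0.1995, -0.0096]
tool_rot: [0.609, 0.793, -0.0, -0.0]
contact_force: [0.4, 0.7, 0.1]
opening: 0.0922
grip_force: 0.0
```

>>> inch_along(
  steps="0 0 0 0 0 0\n0 0 0 0 0 0\n0 0 0 0 0 0\n0 0 0 0 0 0\n0 0 0 0 0 0\n0 0 0 0 0 0",
  jaw=0.04,
)

```text
t: 8.85
eef_pos: [0.4428, 0.1995, -0.0093]
tool_rot: [0.609, 0.793, -0.0, -0.0]
contact_force: [-0.4, -0.7, 0.4]
opening: 0.0607
grip_force: 30.0
```

>>> inch_along(
  steps="0 0 -0.06 0 0 0\n0 0 -0.14 0 0 0\n0 0 -0.14 0 0 0\n0 0 -0.14 0 0 0",
)

```text
t: 9.35
eef_pos: [0.4421, 0.1994, 0.0597]
tool_rot: [0.609, 0.793, -0.001, -0.0]
contact_force: [-0.3, -1.0, -1.5]
opening: 0.0607
grip_force: 30.0
```

```bash
python3 - <<'E'
from h import *
goto(.618,-.0906,.06,.013)
E
```

```text
shift [-0.3255  0.0951 -0.0004] rot [-0.001  0.     0.248] q6 -0.09 t 9.35
```

In the tool's units: -0.3285 m / 0.5 = -0.657, -0.28 m / 0.5 = -0.56, 0.248 rad / 4 = 0.062.

>>> inch_along(
  steps="-0.1 0.03 0 0 0 0.0125\n-0.22 0.06 0 0 0 0.025\n-0.32 0.09 0 0 0 0.0375\n-0.44 0.12 0 0 0 0.05\n-0.56 0.16 0 0 0 0.062\n-0.657 0.19 0 0 0 0.062\n-0.657 0.19 0 0 0 0.062\n-0.657 0.19 0 0 0 0.062",
)

```text
t: 10.35
eef_pos: [0.6178, -0.0924, 0.0585]
tool_rot: [0.703, 0.712, -0.001, -0.002]
contact_force: [-0.5, 0.4, -0.5]
opening: 0.0606
grip_force: 30.0
```

```bash
python3 - <<'E'
from h import *
goto(.618,-.0936,.001,.013)
E
```

```text
shift [-0.0013  0.0004  0.0575] rot [-0.004 -0.002 -0.   ] q6 -0.35 t 10.35
```

>>> inch_along(
  steps="0 0 0.06 0 0 0\n0 0 0.1 0 0 0\n0 0 0.115 0 0 0\n0 0 0.115 0 0 0\n0 0 0.115 0 0 0",
)

```text
t: 10.98
eef_pos: [0.6203, -0.0935, 0.0043]
tool_rot: [0.702, 0.712, 0.0, 0.001]
contact_force: [0.8, 0.1, -1.6]
opening: 0.0603
grip_force: 30.0
```

>>> inch_along(
  steps="0 0 0 0 0 0\n0 0 0 0 0 0\n0 0 0 0 0 0",
  jaw=0.075,
)

```text
t: 11.35
eef_pos: [0.6197, -0.0935, 0.0036]
tool_rot: [0.703, 0.712, 0.0, 0.0]
contact_force: [-0.2, 0.1, -0.2]
opening: 0.0751
grip_force: 0.0
```

>>> inch_along(
  steps="0 0 -0.06 0 0 0\n0 0 -0.16 0 0 0\n0 0 -0.22 0 0 0\n0 0 -0.22 0 0 0\n0 0 -0.22 0 0 0",
)

```text
t: 11.98
eef_pos: [0.6186, -0.0931, 0.1118]
tool_rot: [0.703, 0.712, -0.0, -0.001]
contact_force: [-0.8, -0.1, -0.1]
opening: 0.0745
grip_force: 0.0
```

```bash
python3 - <<'E'
from h import *
goto(.426,.065,.10,.0)
E
```

```text
shift [ 0.1605 -0.1905  0.0123] rot [-0.002 -0.001  0.013] q6 -0.36 t 11.975
```

In the tool's units: -0.1905 m / 0.5 = -0.381, 0.16 m / 0.5 = 0.32, 0.013 rad / 4 = 0.0033.

>>> inch_along(
  steps="0.08 -0.094 0 0 0 0\n0.16 -0.19 0 0 0 0\n0.24 -0.286 0 0 0 0\n0.32 -0.381 0.024 0 0 0.0033\n0.32 -0.381 0.024 0 0 0.0033\n0.32 -0.381 0.024 0 0 0.0033",
)

```text
t: 12.72
eef_pos: [0.4266, 0.0641, 0.1004]
tool_rot: [0.707, 0.707, -0.0, -0.0]
contact_force: [0.4, 0.2, 0.7]
opening: 0.0751
grip_force: 0.0
```

```bash
python3 shot.py w6; python3 - <<'E'
from h import *
goto(.426,.0645,.018,0)
E
```

```text
12.775 [0.42758458 0.06368549 0.10105995] [-0.13 -0.11  2.09 -0.    1.17 -0.13]
shift [ 0.0008 -0.0016  0.0831] rot [ 0.  0. -0.] q6 -0.13 t 12.775
```

View pics/w6.png

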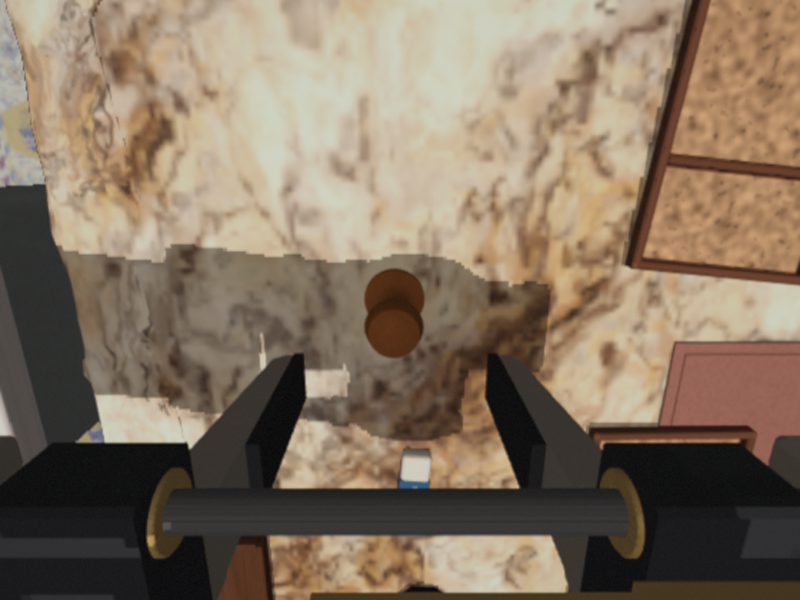

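w6 shows the knob top at (393,331), centred between the fingers (305 and 487). I'll grip it.

In the tool's units: 0.083 m / 0.5 = 0.166, 0.07 m / 0.5 = 0.14.

```bash
python3 - <<'E'
from h import *
import json
c=json.load(open('pics/w6.json'));print(plane(c,393*.7,331*.7,.074))
E
```

```text
[0.4252214  0.06918221 0.074     ]
```

>>> inch_along(
  steps="0 -0.002 0.08 0 0 0\n0 -0.002 0.14 0 0 0\n0 -0.002 0.166 0 0 0\n0 -0.002 0.166 0 0 0\n0 -0.002 0.166 0 0 0",
)

```text
t: 13.4
eef_pos: [0.4274, 0.0638, 0.0194]
tool_rot: [0.707, 0.707, 0.001, 0.001]
contact_force: [-0.4, -0.1, 0.4]
opening: 0.0747
grip_force: 0.0
```

>>> inch_along(
  steps="0 0 0 0 0 0\n0 0 0 0 0 0\n0 0 0 0 0 0\n0 0 0 0 0 0\n0 0 0 0 0 0\n0 0 0 0 0 0",
  jaw=0.015,
)

```text
t: 14.15
eef_pos: [0.4258, 0.0642, 0.0182]
tool_rot: [0.707, 0.707, -0.0, -0.0]
contact_force: [-1.0, -0.1, 1.2]
opening: 0.0278
grip_force: 30.0
```

In the tool's units: -0.07 m / 0.5 = -0.14, -0.03 m / 0.5 = -0.06.

>>> inch_along(
  steps="0 0 -0.06 0 0 0\n0 0 -0.14 0 0 0\n0 0 -0.14 0 0 0",
)

```text
t: 14.52
eef_pos: [0.4286, 0.0638, 0.0911]
tool_rot: [0.707, 0.707, 0.002, 0.003]
contact_force: [0.1, 0.2, -1.4]
opening: 0.0279
grip_force: 30.0
```

```bash
python3 - <<'E'
from h import *
goto(.6196,-.190,.088,.013)
E
```

```text
shift [-0.2538  0.1909  0.0047] rot [ 0.007  0.001 -0.013] q6 -0.13 t 14.525
```

In the tool's units: -0.254 m / 0.5 = -0.508, 0.192 m / 0.5 = 0.384, -0.013 rad / 4 = -0.0033.

>>> inch_along(
  steps="-0.08 0.06 0 0 0 0\n-0.17 0.13 0 0 0 0\n-0.26 0.2 0 0 0 0\n-0.35 0.264 0 0 0 0\n-0.44 0.33 0 0 0 0\n-0.508 0.384 0 0 0 -0.0033\n-0.508 0.384 0 0 0 -0.0033\n-0.508 0.384 0 0 0 -0.0033",
)

```text
t: 15.52
eef_pos: [0.6166, -0.1888, 0.0865]
tool_rot: [0.703, 0.712, -0.0, -0.002]
contact_force: [0.1, 0.3, -0.7]
opening: 0.0276
grip_force: 30.0
```

```bash
python3 - <<'E'
from h import *
goto(.6196,-.190,.0265,.013)
E
```

```text
shift [-0.0014  0.0031  0.06  ] rot [-0.003 -0.002 -0.   ] q6 -0.5 t 15.525
```

The manual's scale: shifts go in shares of 0.5 m and turns go in shares of 4 rad. Converting my numbers, 0.061 m / 0.5 = 0.122, 0.06 m / 0.5 = 0.12.

>>> inch_along(
  steps="0 0.004 0.06 0 0 0\n0 0.004 0.1 0 0 0\n0 0.004 0.116 0 0 0\n0 0.004 0.12 0 0 0\n0 0.004 0.122 0 0 0\n0 0.004 0.122 0 0 0\n0 0.004 0.122 0 0 0",
)

```text
t: 16.4
eef_pos: [0.6203, -0.19, 0.0278]
tool_rot: [0.703, 0.712, 0.0, 0.0]
contact_force: [-0.4, 0.6, -0.3]
opening: 0.0276
grip_force: 30.0
```

>>> inch_along(
  steps="0 0 0 0 0 0\n0 0 0 0 0 0\n0 0 0 0 0 0\n0 0 0 0 0 0",
  jaw=0.07,
)

```text
t: 16.9
eef_pos: [0.6199, -0.1898, 0.0272]
tool_rot: [0.702, 0.712, 0.0, -0.0]
contact_force: [0.2, 0.3, -0.1]
opening: 0.0659
grip_force: 0.0
```

>>> inch_along(
  steps="0 0 -0.06 0 0 0\n0 0 -0.16 0 0 0\n0 0 -0.2 0 0 0\n0 0 -0.2 0 0 0\n0 0 -0.2 0 0 0",
)

```text
t: 17.52
eef_pos: [0.6186, -0.1892, 0.1248]
tool_rot: [0.702, 0.712, -0.001, -0.002]
contact_force: [-0.0, -0.7, -1.2]
opening: 0.0701
grip_force: 0.0
```

```bash
python3 - <<'E'
from h import *
goto(.449,-.198,.08,.0)
E
```

```text
shift [-0.0067 -0.1696  0.0453] rot [-0.003 -0.002  0.013] q6 -0.5 t 17.525
```

In the tool's units: -0.17 m / 0.5 = -0.34, -0.12 m / 0.5 = -0.24, 0.013 rad / 4 = 0.0033.

>>> inch_along(
  steps="-0.01 -0.12 0 0 0 0\n-0.014 -0.24 0.02 0 0 0.0033\n-0.014 -0.34 0.04 0 0 0.0033\n-0.014 -0.34 0.06 0 0 0.0033\n-0.014 -0.34 0.06 0 0 0.0033\n-0.014 -0.34 0.06 0 0 0.0033",
  jaw=0.092,
)

```text
t: 18.27
eef_pos: [0.4512, -0.1993, 0.0974]
tool_rot: [0.707, 0.707, 0.0, 0.0]
contact_force: [-0.5, 0.5, -1.0]
opening: 0.0921
grip_force: 0.0
```

```bash
python3 shot.py w7; python3 - <<'E'
from h import *
goto(.449,-.198,.001,0)
E
```

```text
18.325 [ 0.45128134 -0.19942219  0.09765574] [-0.66  0.06  1.93  0.    1.16 -0.66]
shift [ 0.0015 -0.0024  0.0967] rot [0.001 0.001 0.001] q6 -0.66 t 18.325
```

View pics/w7.png

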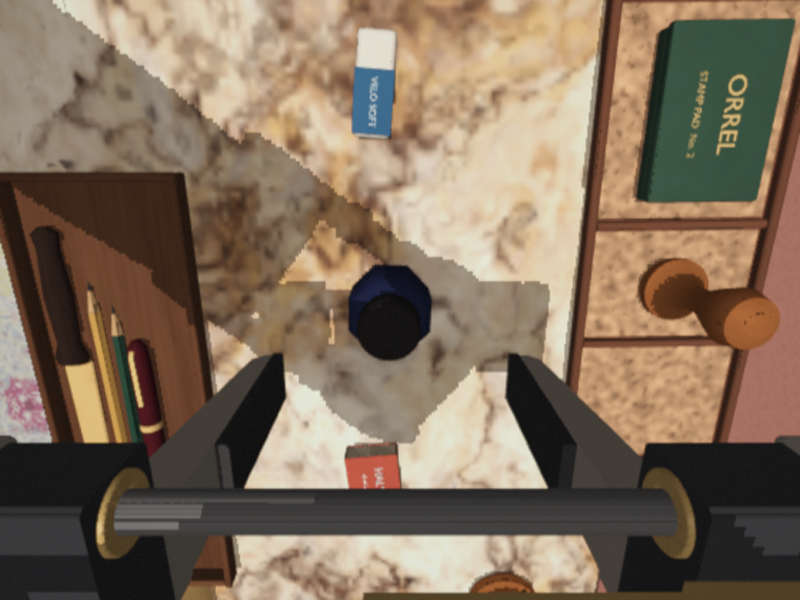

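w7 shows the tin lying in the long pocket and the stamp upright in the middle pocket. The bottle's cap is at (388,328) with body sides at u 350 and 431, parallel to the fingers. The matchbox is at (372,465), clear of the gripper.

```bash
python3 - <<'E'
from h import *
import json
c=json.load(open('pics/w7.json'));p=plane(c,388*.7,328*.7,.058);print(p)
goto(p[0],p[1],-.004,0)
E
```

```text
[ 0.44714338 -0.19752372  0.058     ]
shift [ 0.002  -0.0042  0.1017] rot [0.001 0.001 0.001] q6 -0.66 t 18.325
```

In the tool's units: 0.101 m / 0.5 = 0.202, -0.003 m / 0.5 = -0.006.

>>> inch_along(
  steps="0.004 -0.006 0.08 0 0 0\n0.004 -0.006 0.16 0 0 0\n0.004 -0.006 0.19 0 0 0\n0.004 -0.006 0.202 0 0 0\n0.004 -0.006 0.202 0 0 0\n0.004 -0.006 0.202 0 0 0",
)

```text
t: 19.08
eef_pos: [0.4481, -0.1978, -0.0025]
tool_rot: [0.707, 0.707, 0.0, 0.001]
contact_force: [0.2, -0.4, 0.1]
opening: 0.0915
grip_force: 0.0
```

>>> inch_along(
  steps="0 0 0 0 0 0\n0 0 0 0 0 0\n0 0 0 0 0 0\n0 0 0 0 0 0\n0 0 0 0 0 0\n0 0 0 0 0 0",
  jaw=0.035,
)

```text
t: 19.82
eef_pos: [0.447, -0.197, -0.0038]
tool_rot: [0.707, 0.707, 0.0, -0.0]
contact_force: [0.6, 0.3, 0.3]
opening: 0.0477
grip_force: 30.0
```

>>> inch_along(
  steps="0 0 -0.06 0 0 0\n0 0 -0.14 0 0 0\n0 0 -0.18 0 0 0\n0 0 -0.18 0 0 0",
)

```text
t: 20.32
eef_pos: [0.4479, -0.1978, 0.0875]
tool_rot: [0.707, 0.707, 0.0, 0.002]
contact_force: [0.9, -0.8, -1.1]
opening: 0.0478
grip_force: 30.0
```

```bash
python3 - <<'E'
from h import *
goto(.6207,-.2696,.088,.013)
E
```

```text
shift [-7.190e-02  1.728e-01  1.000e-04] rot [ 0.003  0.002 -0.013] q6 -0.66 t 20.325
```

In the tool's units: 0.174 m / 0.5 = 0.348, 0.15 m / 0.5 = 0.3, -0.013 rad / 4 = -0.0033.

>>> inch_along(
  steps="-0.06 0.1 0 0 0 0\n-0.12 0.2 0 0 0 0\n-0.144 0.3 0 0 0 0\n-0.144 0.348 0 0 0 -0.0033\n-0.144 0.348 0 0 0 -0.0033\n-0.144 0.348 0 0 0 -0.0033\n-0.144 0.348 0 0 0 -0.0033",
)

```text
t: 21.2
eef_pos: [0.6198, -0.2688, 0.0857]
tool_rot: [0.703, 0.711, -0.0, -0.001]
contact_force: [1.0, -0.5, -1.0]
opening: 0.048
grip_force: 30.0
```

```bash
python3 - <<'E'
from h import *
goto(.6207,-.2696,.0042,.013)
E
```

```text
shift [-0.0009  0.001   0.0815] rot [-0.001 -0.001 -0.001] q6 -0.6 t 21.2
```

In the tool's units: 0.0815 m / 0.5 = 0.163, 0.081 m / 0.5 = 0.162.

>>> inch_along(
  steps="0 0 0.08 0 0 0\n0 0 0.13 0 0 0\n0 0 0.154 0 0 0\n0 0 0.162 0 0 0\n0 0 0.163 0 0 0\n0 0 0.163 0 0 0\n0 0 0.163 0 0 0",
)

```text
t: 22.08
eef_pos: [0.6215, -0.2693, 0.0056]
tool_rot: [0.702, 0.712, 0.0, 0.001]
contact_force: [0.6, 0.2, -1.4]
opening: 0.048
grip_force: 30.0
```

>>> inch_along(
  steps="0 0 0 0 0 0\n0 0 0 0 0 0\n0 0 0 0 0 0\n0 0 0 0 0 0",
  jaw=0.075,
)

```text
t: 22.58
eef_pos: [0.621, -0.2691, 0.0048]
tool_rot: [0.703, 0.712, 0.0, 0.0]
contact_force: [-0.4, -0.4, -0.7]
opening: 0.0751
grip_force: 0.0
```

>>> inch_along(
  steps="0 0 -0.06 0 0 0\n0 0 -0.16 0 0 0\n0 0 -0.2 0 0 0\n0 0 -0.2 0 0 0\n0 0 -0.2 0 0 0",
)

```text
t: 23.2
eef_pos: [0.6198, -0.2682, 0.1022]
tool_rot: [0.702, 0.712, -0.0, -0.002]
contact_force: [-0.6, 0.6, 0.4]
opening: 0.0752
grip_force: 0.0
```

```bash
python3 - <<'E'
from h import *
goto(.4394,-.0752,.08,-.06)
E
```

```text
shift [ 0.1953 -0.1778  0.0232] rot [-0.003 -0.002  0.073] q6 -0.6 t 23.2
```

In the tool's units: 0.195 m / 0.5 = 0.39, -0.178 m / 0.5 = -0.356, 0.073 rad / 4 = 0.0183.

>>> inch_along(
  steps="0.08 -0.072 0 0 0 0.005\n0.16 -0.144 0 0 0 0.01\n0.24 -0.216 0 0 0 0.0183\n0.32 -0.29 0 0 0 0.0183\n0.39 -0.356 0.04 0 0 0.0183\n0.39 -0.356 0.046 0 0 0.0183\n0.39 -0.356 0.046 0 0 0.0183\n0.39 -0.356 0.046 0 0 0.0183",
  jaw=0.06,
)

```text
t: 24.2
eef_pos: [0.4416, -0.0773, 0.0822]
tool_rot: [0.728, 0.685, 0.0, 0.001]
contact_force: [0.2, -0.4, 0.2]
opening: 0.0603
grip_force: 0.0
```

```bash
python3 shot.py w8; python3 - <<'E'
from h import *
import json
c=json.load(open('pics/w7.json'));q=np.array([plane(c,u*.7,v*.7,.012) for u,v in((361,28),(396,30),(391,137),(353,135))]);print(q.round(4),q.mean(0))
goto(.4394,-.0752,-.009,-.06)
E
```

```text
24.25 [ 0.44165158 -0.07735385  0.08224198] [-0.44 -0.04  2.06 -0.    1.12 -0.38]
[[ 0.433  -0.0485  0.012 ]
 [ 0.4512 -0.0494  0.012 ]
 [ 0.4485 -0.1017  0.012 ]
 [ 0.4274 -0.1007  0.012 ]] [ 0.44003495 -0.07505862  0.012     ]
shift [ 0.0021 -0.0025  0.0912] rot [ 0.001  0.    -0.001] q6 -0.38 t 24.25
```

View pics/w8.png

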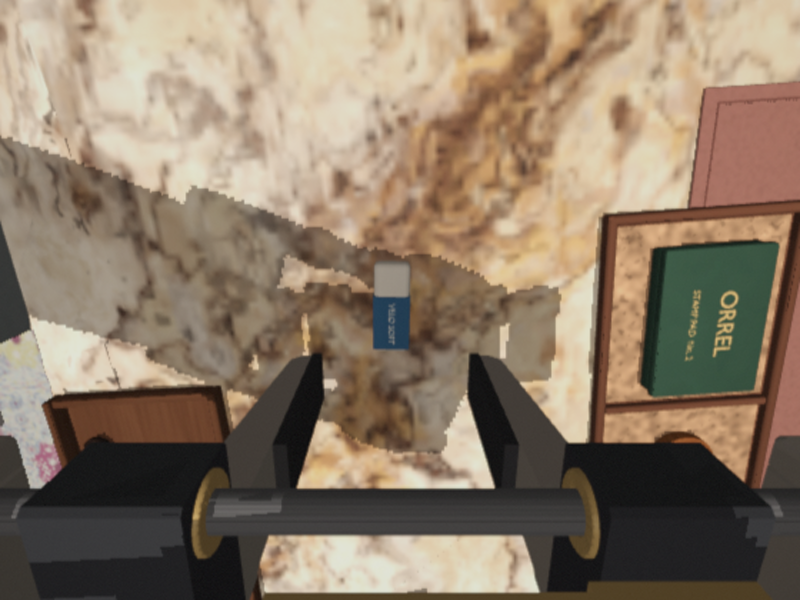

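w8 shows the eraser square to the fingers at (391,306), nearly centred between them, and the tin flat inside its pocket. I'll grip the eraser.

In the tool's units: 0.091 m / 0.5 = 0.182, 0.085 m / 0.5 = 0.17.

>>> inch_along(
  steps="0.004 -0.002 0.08 0 0 0\n0.004 -0.002 0.14 0 0 0\n0.004 -0.002 0.17 0 0 0\n0.004 -0.002 0.182 0 0 0\n0.004 -0.002 0.182 0 0 0\n0.004 -0.002 0.182 0 0 0",
)

```text
t: 25.0
eef_pos: [0.4406, -0.0748, -0.0083]
tool_rot: [0.728, 0.686, 0.0, 0.001]
contact_force: [0.4, -0.4, -0.5]
opening: 0.0601
grip_force: 0.0
```

>>> inch_along(
  steps="0 0 0 0 0 0\n0 0 0 0 0 0\n0 0 0 0 0 0\n0 0 0 0 0 0\n0 0 0 0 0 0\n0 0 0 0 0 0",
  jaw=0.012,
)

```text
t: 25.75
eef_pos: [0.4396, -0.0743, -0.0093]
tool_rot: [0.728, 0.686, -0.0, -0.0]
contact_force: [-1.0, -0.3, -0.1]
opening: 0.0205
grip_force: 30.0
```

>>> inch_along(
  steps="0 0 -0.06 0 0 0\n0 0 -0.14 0 0 0\n0 0 -0.16 0 0 0\n0 0 -0.16 0 0 0",
)

```text
t: 26.25
eef_pos: [0.4397, -0.0744, 0.0706]
tool_rot: [0.728, 0.686, 0.0, 0.0]
contact_force: [0.0, 1.2, -0.1]
opening: 0.0209
grip_force: 30.0
```

```bash
python3 - <<'E'
from h import *
goto(.635,.189,.07,-.106)
E
```

```text
shift [0.2746 0.1791 0.0006] rot [0.001 0.    0.046] q6 -0.38 t 26.25
```

In the tool's units: 0.275 m / 0.5 = 0.55, 0.235 m / 0.5 = 0.47, 0.046 rad / 4 = 0.0115.

>>> inch_along(
  steps="0.09 0.06 0 0 0 0\n0.18 0.12 0 0 0 0\n0.28 0.18 0 0 0 0\n0.38 0.24 0 0 0 0.005\n0.47 0.3 0 0 0 0.0115\n0.55 0.358 0 0 0 0.0115\n0.55 0.358 0 0 0 0.0115\n0.55 0.358 0 0 0 0.0115",
)

```text
t: 27.25
eef_pos: [0.6331, 0.189, 0.0683]
tool_rot: [0.744, 0.669, -0.002, -0.001]
contact_force: [0.6, -0.6, -0.2]
opening: 0.0207
grip_force: 30.0
```

```bash
python3 - <<'E'
from h import *
goto(.635,.189,-.001,-.106)
E
```

```text
shift [0.0003 0.0021 0.0693] rot [-0.004  0.001  0.   ] q6 0.21 t 27.25
```

In the tool's units: 0.07 m / 0.5 = 0.14, 0.067 m / 0.5 = 0.134.

>>> inch_along(
  steps="0 0.002 0.08 0 0 0\n0 0.002 0.12 0 0 0\n0 0.002 0.134 0 0 0\n0 0.002 0.14 0 0 0\n0 0.002 0.14 0 0 0\n0 0.002 0.14 0 0 0\n0 0.002 0.14 0 0 0",
)

```text
t: 28.12
eef_pos: [0.6363, 0.1895, 0.0015]
tool_rot: [0.744, 0.669, 0.001, 0.0]
contact_force: [-0.5, -0.1, 0.3]
opening: 0.0205
grip_force: 30.0
```

>>> inch_along(
  steps="0 0 0 0 0 0\n0 0 0 0 0 0\n0 0 0 0 0 0",
  jaw=0.04,
)

```text
t: 28.5
eef_pos: [0.6358, 0.1894, 0.0007]
tool_rot: [0.744, 0.669, 0.0, 0.0]
contact_force: [0.5, -0.7, -1.1]
opening: 0.0398
grip_force: 0.0
```

>>> inch_along(
  steps="0 0 -0.06 0 0 0\n0 0 -0.14 0 0 0\n0 0 -0.16 0 0 0\n0 0 -0.16 0 0 0",
)

```text
t: 29.0
eef_pos: [0.6359, 0.1894, 0.0807]
tool_rot: [0.744, 0.669, 0.0, 0.0]
contact_force: [0.0, 1.1, -0.7]
opening: 0.0401
grip_force: 0.0
```

```bash
python3 - <<'E'
from h import *
goto(.432,.3485,.06,0)
E
```

```text
shift [ 0.1366 -0.2196  0.0206] rot [ 0.001 -0.    -0.106] q6 0.21 t 29.0
```

In the tool's units: -0.2196 m / 0.5 = -0.4392, 0.06 m / 0.5 = 0.12.

>>> inch_along(
  steps="0.06 -0.1 0 0 0 0\n0.12 -0.2 0 0 0 0\n0.18 -0.3 0 0 0 0\n0.24 -0.4 0.02 0 0 0\n0.2732 -0.4392 0.04 0 0 0\n0.2732 -0.4392 0.04 0 0 0\n0.2732 -0.4392 0.04 0 0 0",
  jaw=0.06,
)

```text
t: 29.88
eef_pos: [0.432, 0.3477, 0.0599]
tool_rot: [0.744, 0.669, -0.001, 0.0]
contact_force: [0.7, -0.5, -0.4]
opening: 0.06
grip_force: 0.0
```

```bash
python3 shot.py w9; python3 - <<'E'
from h import *
goto(.432,.3485,-.006,-.106)
s=sensors.get_state();print(np.array(proj(imaging.calibration('wrist'),np.array([.432,.3485,.025])))/.7)
E
```

```text
29.925 [0.43258447 0.34766273 0.06035128] [ 0.46  0.26  1.78 -0.    1.1   0.57]
shift [ 0.0008 -0.0007  0.0664] rot [-0.     0.    -0.001] q6 0.57 t 29.925
[394.43298754 332.63281305]
```

View pics/w9.png

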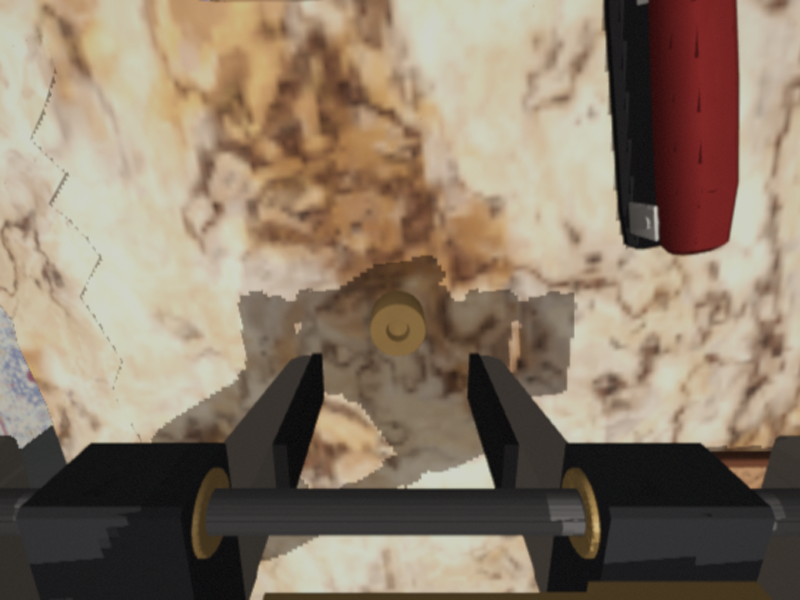

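w9 shows the sharpener top at (398,330), about 1 mm from the prediction, centred between the fingers and clear of the stapler. I'll grip it.

In the tool's units: 0.066 m / 0.5 = 0.132, 0.002 m / 0.5 = 0.004.

>>> inch_along(
  steps="0.004 0 0.06 0 0 0\n0.004 0 0.11 0 0 0\n0.004 0 0.132 0 0 0\n0.004 0 0.132 0 0 0\n0.004 0 0.132 0 0 0",
)

```text
t: 30.55
eef_pos: [0.4332, 0.3507, -0.0042]
tool_rot: [0.744, 0.668, 0.001, 0.0]
contact_force: [0.0, -1.1, 0.1]
opening: 0.0596
grip_force: 0.0
```

>>> inch_along(
  steps="0 0 0 0 0 0\n0 0 0 0 0 0\n0 0 0 0 0 0\n0 0 0 0 0 0\n0 0 0 0 0 0",
  jaw=0.015,
)

```text
t: 31.18
eef_pos: [0.4322, 0.3506, -0.0051]
tool_rot: [0.744, 0.669, 0.0, 0.0]
contact_force: [-0.4, -0.2, 1.8]
opening: 0.0284
grip_force: 30.0
```

>>> inch_along(
  steps="0 0 -0.06 0 0 0\n0 0 -0.14 0 0 0\n0 0 -0.16 0 0 0\n0 0 -0.16 0 0 0",
)

```text
t: 31.68
eef_pos: [0.4321, 0.3504, 0.0745]
tool_rot: [0.744, 0.669, 0.0, 0.0]
contact_force: [0.2, -0.7, -0.8]
opening: 0.0283
grip_force: 30.0
```

```bash
python3 - <<'E'
from h import *
goto(.627,.112,.075,-.106)
E
```

```text
shift [-0.2165  0.2191 -0.0005] rot [ 0. -0. -0.] q6 0.57 t 31.675
```

In the tool's units: 0.219 m / 0.5 = 0.438, -0.2165 m / 0.5 = -0.433.

>>> inch_along(
  steps="-0.08 0.08 0 0 0 0\n-0.16 0.16 0 0 0 0\n-0.24 0.24 0 0 0 0\n-0.32 0.32 0 0 0 0\n-0.4 0.4 0 0 0 0\n-0.433 0.438 0 0 0 0\n-0.433 0.438 0 0 0 0\n-0.433 0.438 0 0 0 0",
)

```text
t: 32.67
eef_pos: [0.6252, 0.1128, 0.0729]
tool_rot: [0.743, 0.669, -0.001, -0.001]
contact_force: [-0.0, 0.2, -0.4]
opening: 0.0279
grip_force: 30.0
```

```bash
python3 - <<'E'
from h import *
goto(.627,.112,.003,-.106)
E
```

```text
shift [-0.0006  0.0021  0.0699] rot [-0.003 -0.     0.   ] q6 0.09 t 32.675
```

In the tool's units: 0.071 m / 0.5 = 0.142, 0.067 m / 0.5 = 0.134.

>>> inch_along(
  steps="0 0.002 0.08 0 0 0\n0 0.002 0.12 0 0 0\n0 0.002 0.134 0 0 0\n0 0.002 0.142 0 0 0\n0 0.002 0.142 0 0 0\n0 0.002 0.142 0 0 0\n0 0.002 0.142 0 0 0",
)

```text
t: 33.55
eef_pos: [0.6284, 0.1118, 0.0044]
tool_rot: [0.744, 0.669, 0.0, 0.0]
contact_force: [0.2, -0.3, -0.6]
opening: 0.0281
grip_force: 30.0
```

>>> inch_along(
  steps="0 0 0 0 0 0\n0 0 0 0 0 0\n0 0 0 0 0 0",
  jaw=0.045,
)

```text
t: 33.92
eef_pos: [0.628, 0.1119, 0.0038]
tool_rot: [0.744, 0.669, 0.0, 0.0]
contact_force: [0.8, -0.5, -0.1]
opening: 0.045
grip_force: 0.0
```

>>> inch_along(
  steps="0 0 -0.06 0 0 0\n0 0 -0.16 0 0 0\n0 0 -0.26 0 0 0\n-0.1 0 -0.36 0 0 0\n-0.2 0.02 -0.46 0 0 0\n-0.24 0.04 -0.46 0 0 0\n-0.24 0.04 -0.46 0 0 0",
)

```text
t: 34.8
eef_pos: [0.6361, -0.0119, 0.2353]
tool_rot: [0.745, 0.667, 0.001, 0.001]
contact_force: [0.3, 0.5, -1.5]
opening: 0.0447
grip_force: 0.0
```

```bash
python3 shot.py w10
```

```text
34.85 [ 0.6352382  -0.01021984  0.23386392] [-0.21  0.3   1.38  0.    1.47 -0.1 ]
```

View pics/w10.png

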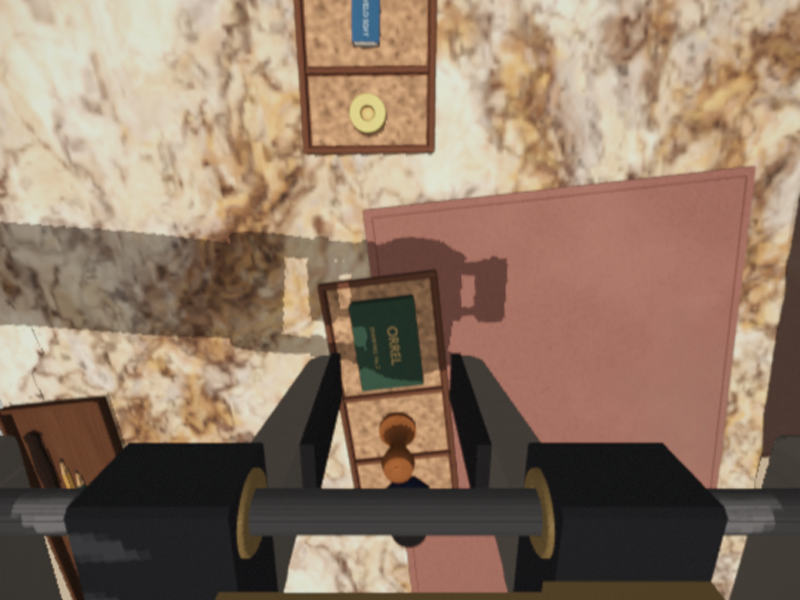

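w10 shows the sharpener upright in the short pocket at (368,113), the eraser in the long pocket at (366,20), the stamp upright, and the tin at u 350–423, v 297–391. I'll check the placed positions by number, including the bottle with a scene picture.

```bash
python3 - <<'E'
from h import *
import json,cv2
def fr(p,o,y): 
    d=p[:2]-np.array(o);return np.round([np.cos(y)*d[0]+np.sin(y)*d[1],-np.sin(y)*d[0]+np.cos(y)*d[1]],4)
t3=((.6194,-.1726),.013)
c=json.load(open('pics/w7.json'));P=lambda u,v,z:plane(c,u*.7,v*.7,z)
q=np.array([P(*p,.024) for p in((672,22),(795,18),(757,202),(650,200))]);print('tin w7',[fr(k,*t3) for k in q],fr(q.mean(0),*t3))
c=json.load(open('pics/w8.json'))
q=np.array([P(*p,.024) for p in((655,248),(778,241),(757,388),(650,394))]);print('tin w8',[fr(k,*t3) for k in q],fr(q.mean(0),*t3))
c=json.load(open('pics/w10.json'))
q=np.array([P(*p,.024) for p in((350,303),(413,296),(423,384),(361,391))]);print('tin w10',[fr(k,*t3) for k in q],fr(q.mean(0),*t3))
t2=((.632,.1585),-.106)
print('sh',fr(P(368,113,.032),*t2),'stamp',fr(P(398,464,.081),*t3))
im=imaging.grab_frame('scene');cv2.imwrite('pics/s2.png',cv2.resize(im[150:290,170:350,::-1],(770,599),interpolation=cv2.INTER_CUBIC))
E
```

```text
tin w7 [array([-0.03  ,  0.1242]), array([0.0304, 0.1252]), array([0.0315, 0.0362]), array([-0.0277,  0.038 ])] [0.001  0.0809]
tin w8 [array([-0.0353,  0.1276]), array([0.0296, 0.1265]), array([0.0325, 0.0392]), array([-0.0299,  0.0399])] [-0.0008  0.0833]
tin w10 [array([-0.0263,  0.128 ]), array([0.0313, 0.1275]), array([0.0311, 0.0386]), array([-0.0293,  0.0385])] [0.0017 0.0832]
sh [ 0.0013 -0.0474] stamp [ 0.0009 -0.006 ]
```

View pics/s2.png

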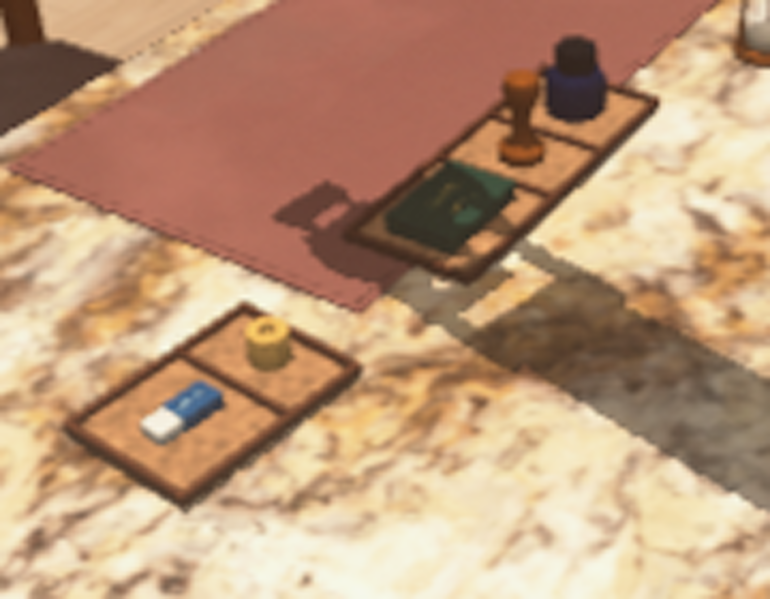

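The scene crop shows all five things in their pockets and upright: bottle (575,90), stamp (522,140), tin (450,205), sharpener (268,343), eraser (182,410). I'll check the stamp once more numerically from w7 before handing in.

```bash
python3 - <<'E'
from h import *
import json
c=json.load(open('pics/w7.json'))
for n,u,v,z in(('foot',675,288,.023),('knob',753,320,.081)):
    p=plane(c,u*.7,v*.7,z);print(n,p,'tray y',p[1]+.1726+.0)
print(sensors.get_state()['t'])
E
```

```text
foot [ 0.61484913 -0.1854071   0.023     ] tray y -0.012807096952540897
knob [ 0.61655806 -0.18495159  0.081     ] tray y -0.012351593120371263
34.9
```

The stamp is upright at tray y ≈ −12.5 mm, inside its limits, so I'm handing in.

```bash
python3 -c "
from rig import order
print(order.sign_off())"
```

```text
the job is handed in; nothing more can be done
None
```

I handed the job in at about 35 s of robot time, and the last pictures show all five things down in their pockets and upright; the sign-off returned no verdict, and I had no need to go near the matchbox, stapler or hourglass.

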